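Restock the flux bottle lane first-in-first-out

TASK

Restock the amber bottles' lane in the rack so that the oldest are used first: first bring both white-capped old bottles all the way forward to the front stop (the end nearest the robot), and only then load both green-capped new bottles from the board into the same lane behind them. All four must finish upright on the lane's floor, closed up to the front stop with no noticeable gaps; set the glass bottles down rather than dropping or tipping them, and leave everything else where it stands.

Things in the scene. Friction and masses are not known exactly. Their poses are not given: they have to be found in the camera images.
- lane_front (a point): the amber bottles' lane: a straight aluminium channel, inside 200 mm long and 52 mm wide, side walls 14 mm and end stops 22 mm above its floor (walls 5-6 mm thick). The point is on the floor (16 mm above the table), at the middle of the inside face of the front stop; x runs along the lane to its back end (inside face at x = 200 mm), z is up. The lane is one of three parallel lanes 84 mm apart on one fixed rack; any of the three may be the bottles' lane.
- lane_mid (a point): same lane, centre of its floor (100 mm behind the front stop)
- rack: the rack's fixed wooden base plate, 236 x 262 x 10 mm, origin at the centre of its underside; its front (where stock is taken) is -x of its own frame; lanes run along its x
- board: fixed wooden delivery board, 200 x 270 x 12 mm, origin at the centre of its underside; the new bottles and other things stand on it in two rows of three. Rack and board may swap sides.
- old_1_mid (a point): old stock, standing in the lane: amber glass bottle, 44 mm diameter, 90 mm high (43 mm thick above a 44 mm heel 26 mm high; straight up to 62 mm, then shoulder and a 29 mm cap), 100 to 200 g, slides easily, white cap. The point lies on its axis half-way up, 45 mm above its underside; z is its axis.
- old_2_mid (a point): old stock, standing in the lane: amber glass bottle, 44 mm diameter, 90 mm high (43 mm thick above a 44 mm heel 26 mm high; straight up to 62 mm, then shoulder and a 29 mm cap), 100 to 200 g, slides easily, white cap. The point lies on its axis half-way up, 45 mm above its underside; z is its axis.
- new_1_mid (a point): new stock, standing on the board: amber glass bottle, 44 mm diameter, 90 mm high (43 mm thick above a 44 mm heel 26 mm high; straight up to 62 mm, then shoulder and a 29 mm cap), 100 to 200 g, slides easily, green cap. The point lies on its axis half-way up, 45 mm above its underside; z is its axis.
- new_2_mid (a point): new stock, standing on the board: amber glass bottle, 44 mm diameter, 90 mm high (43 mm thick above a 44 mm heel 26 mm high; straight up to 62 mm, then shoulder and a 29 mm cap), 100 to 200 g, slides easily, green cap. The point lies on its axis half-way up, 45 mm above its underside; z is its axis.
- acid_mid (a point): bystander, not to be moved, on the board: amber glass bottle, 44 mm diameter, 90 mm high (43 mm thick above a 44 mm heel 26 mm high; straight up to 62 mm, then shoulder and a 29 mm cap), 100 to 200 g, slides easily, red cap. The point lies on its axis half-way up, 45 mm above its underside; z is its axis.
- ring_box_mid (a point): bystander on the board: blue box 45 x 45 x 39 mm; point at its centre
- wax_tin_mid (a point): bystander on the board: brass tin, 48 mm diameter, 42 mm high; point at its centre
- burr_stand_mid (a point): bystander on the board: dark wooden drum with steel burrs, 46 mm diameter, 75 mm high; point at its centre
- stand: fixed soldering stand between rack and board: post 12 mm thick, 200 mm high on a 52 mm round foot, with a small arm to +x; origin under the foot's centre
- tin_1_mid (a point): bystander in another lane: steel tin with yellow band, 42 mm diameter, 62 mm high; point at its centre
- pot_1_mid (a point): bystander in another lane: white pot with blue lid, 45 mm diameter, 64 mm high; point at its centre
- tin_2_mid (a point): bystander in another lane: steel tin with yellow band, 42 mm diameter, 62 mm high; point at its centre
- pot_2_mid (a point): bystander in another lane: white pot with blue lid, 45 mm diameter, 64 mm high; point at its centre
- old_1: the same bottle, origin at the centre of its underside
- old_2: the same bottle, origin at the centre of its underside
- new_1: the same bottle, origin at the centre of its underside
- new_2: the same bottle, origin at the centre of its underside

How it is judged:
By the outcome, as a careful person would: the job done as asked, in the order asked, and still so for the second after the job is handed in, with the robot touching nothing.
It also fails if it takes over 66 s, if anything falls off the work surface, if the arm or the gripper's body presses on something with over 40 N, if the wrist force passes 120 N, or if a joint passes its speed limit or range.

ROBOT

A 6-joint arm with a two-finger parallel gripper is mounted at the origin on the work surface. World frame = base frame: x ahead of the robot, y to its left, z up, the work surface at z = 0. Lengths are in mm, angles in rad, forces in N, time in s.
With the tool pointing down it reaches from about 275 to 750 mm from the base axis. Payload 10.2 kg.
Tool frame: the origin (TCP) lies at the very end of the fingers, on their centre line; the grasp point (between the pads) lies 19 mm behind it; z points along the fingers, y is the direction in which the jaws open and shut (so a half turn about z gives the same grasp; the last joint's range is limited). The gripper opens to 85 mm and grips with 20 to 120 N. Pads are 22 mm wide; open, the fingers measure 114 mm over their backs; the gripper's body (76 mm by 85 mm) begins 54 mm behind the grasp point. The pads swing forward as they close: fully open they stand 13 mm farther back than shut.
Start: joints at [-0.223, 0.313, 1.498, -0, 1.331, -0.223], TCP at [525.006, -0.013, 231.294] pointing down, gripper open.
Joint ranges: [-2.94, 2.94], [-0.97, 2.17], [0.19, 2.56], [-1.23, 4.37], [0.02, 3.11], [-2.88, 2.88]. Speed limits (rad/s): [2.39, 2.39, 3.01, 3.14, 3.14, 3.14].

INTERFACE

Orientations are given as a unit quaternion [w, x, y, z].
In Python, from rig import ctrl, eyes, order gives the robot as it stands.
- The arm moves only by the tool move_arm, never from a script. Its argument "deltas" is a list of rows, each a list of 6 numbers: the shift along the tool's x, y, z in cm, then the turn, a rotation vector about the tool's x, y, z in degrees. A call has exactly 10 rows; each row shifts and turns the commanded pose from where the row before left it, along the tool's axes as they then stand; what a row does not reach is not made up. A row lasts 1/10 s, in which the tool goes at most 50 mm and 8.59 degrees, less where a joint would pass 70% of its speed; a pose out of reach is approached as far as the arm can. A call is refused whole if a number of a shift passes 5 or a number of a turn 8.59, either way. A call with a gripper value outside its range is refused whole. "grip" is the finger opening in cm, from 0 to 8.54, set as the call begins (left out, the last holds). The fingers move at their own pace and stop on an object; "newtons" is the grip in N (left out, the last holds). Time passes only in rows, so rows that do not move let the fingers close, or fill a call up. It gives the time, the measured TCP pose, the force and the opening at its end, in the units of the state.
- ctrl.sense(): the state, without advancing time (a new reading comes with each control period).
- eyes.capture(name): name is "scene" or "side" or "wrist"; returns the picture (384x512x3 uint8, blue, green, red); there is no depth.
- eyes.camera_params(name): a dict with "K" (3x3 intrinsics, pixels), "camera_from_world" (4x4, takes a point from world to camera coordinates). Camera axes: x right, y down, z forward; pixel columns grow to the right and rows downward; lengths in mm; the calibration is good to about 2 mm. A picture is of the moment at which its call begins: read the wrist's pose just before it. camera_params takes no time and is no camera call; for the wrist camera it gives the pose at the moment of the call.
- order.finish_job(): hands the job in, once; it reports no verdict.
The state is a dict: "time_s": time; "joints": joint angles; "dq": joint speeds; "tau": joint torques, N m; "eef_pos": TCP position; "ee_rot": TCP orientation; "force": force on the tool from outside, world axes, zero at the start; "wrist_torque": the same for the moment, N m; "grip_width": opening from 0.0 (shut) to 1.0 (fully open).
Only numpy, scipy, OpenCV 4.12 (cv2) and the standard library are available. Lean on these libraries where they do the work, as an engineer would, in place of code of your own. Each camera call takes 0.05 s, during which the arm holds its last target.

## Working session

There is one attempt and no reset: what is moved stays moved. The work goes in short steps, Python scripts to look and compute and a tool call to move; the robot and the scene stay as the last step left them, time stands still between calls to the robot, and variables do not carry over. Pictures are saved under pics/ and viewed, and the job is handed in when it is done.

Besides the shell and the picture viewer there is one more tool, called after ">>>" by a JSON object that holds its "method" and its "body", one argument or row to a line. move_arm: Moves the arm, as the interface text tells. Its arguments: {"type":"object","properties":{"deltas":{"type":"array"},"grip":{"type":"number"},"newtons":{"type":"number"}},"required":["deltas"]}

```bash
ls; mkdir -p pics; python3 - <<'E'
from rig import ctrl, eyes, order
import cv2
s=ctrl.sense(); print(s)
for n in ("scene","side","wrist"):
    p=eyes.camera_params(n); print(n,p)
    cv2.imwrite(f"pics/{n}0.png",eyes.capture(n))
E
```

```text
pics
{'time_s': 0.0, 'joints': array([-2.23425912e-01,  3.13488065e-01,  1.49842755e+00, -1.41038828e-05,
        1.33097549e+00, -2.23399849e-01]), 'dq': array([-0.00095116, -0.0007662 ,  0.00132648, -0.00115917, -0.00090188,
        0.00093255]), 'tau': array([-5.78409599e-04, -4.12261176e+01, -2.59742296e+01, -3.58453699e-04,
        4.11797926e-03, -1.23038126e-05]), 'eef_pos': array([5.24753053e+02, 2.67545752e-02, 2.30719179e+02]), 'ee_rot': array([-5.45725117e-04,  7.07114659e-01,  7.07098605e-01, -3.51747142e-04]), 'force': array([-0.24089853,  1.08678514,  0.73438338]), 'wrist_torque': array([-0.07428667, -0.01928229, -0.03191965]), 'grip_width': 1.0040445064000179}
scene {'K': array([[478.67129889,   0.        , 259.14351794],
       [  0.        , 478.67129889, 186.10906677],
       [  0.        ,   0.        ,   1.        ]]), 'camera_from_world': array([[-5.80753976e-01,  8.14005681e-01, -1.09348414e-02,
         3.20811206e+02],
       [ 6.51741529e-01,  4.56853635e-01, -6.05407082e-01,
        -3.24953460e+02],
       [-4.87809182e-01, -3.58719260e-01, -7.95840872e-01,
[... 472 characters left out ...]
      [ 1.66354809e-01, -7.22340691e-01, -6.71230217e-01,
         7.79758048e+02],
       [ 0.00000000e+00,  0.00000000e+00,  0.00000000e+00,
         1.00000000e+00]])}
wrist {'K': array([[303.40111978,   0.        , 251.203633  ],
       [  0.        , 303.40111978, 190.51628712],
       [  0.        ,   0.        ,   1.        ]]), 'camera_from_world': array([[ 9.99999669e-01,  5.24090671e-04, -6.21931226e-04,
        -5.24420202e+02],
       [ 6.70054591e-04, -9.64311904e-01,  2.64768016e-01,
        -3.51568249e+01],
       [-4.60973238e-04, -2.64768345e-01, -9.64311937e-01,
         3.77718634e+02],
       [ 0.00000000e+00,  0.00000000e+00,  0.00000000e+00,
         1.00000000e+00]])}
```

View pics/scene0.png

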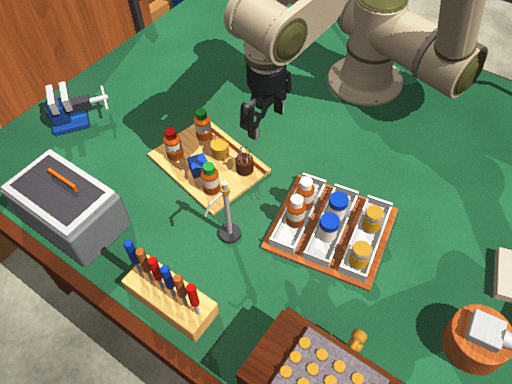

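View pics/side0.png

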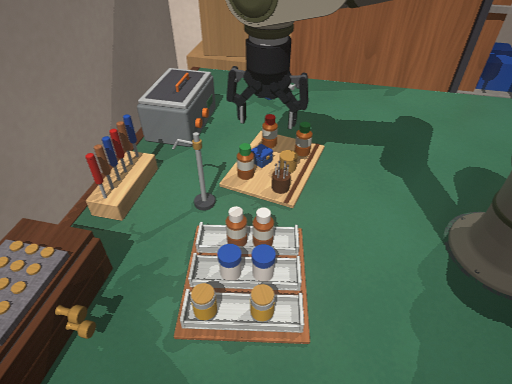

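View pics/wrist0.png

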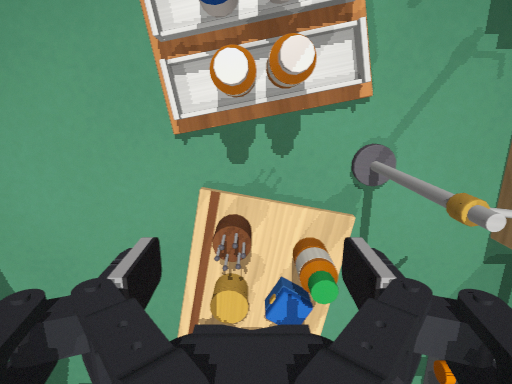

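```bash
cat > h.py <<'E'
import numpy as np, cv2
from rig import ctrl, eyes, order
def ray(P,uv):
    K=P["K"];T=P["camera_from_world"];R=T[:3,:3];t=T[:3,3]
    c=-R.T@t; d=R.T@np.linalg.inv(K)@np.array([uv[0],uv[1],1.]); return c,d
def onz(P,uv,z):
    c,d=ray(P,uv); s=(z-c[2])/d[2]; return c+s*d
def proj(P,X):
    X=np.atleast_2d(X); K=P["K"];T=P["camera_from_world"]
    c=X@T[:3,:3].T+T[:3,3]; q=c@K.T; return q[:,:2]/q[:,2:]
def tri(obs):
    A=np.zeros((3,3));b=np.zeros(3)
    for P,uv in obs:
        c,d=ray(P,uv); d=d/np.linalg.norm(d); M=np.eye(3)-np.outer(d,d); A+=M;b+=M@c
    return np.linalg.solve(A,b)
E
python3 - <<'E'
import cv2
a=cv2.imread("pics/scene0.png");cv2.imwrite("pics/sc1.png",cv2.resize(a[90:290,140:410],None,fx=2.9,fy=2.9,interpolation=cv2.INTER_CUBIC))
a=cv2.imread("pics/side0.png");cv2.imwrite("pics/sd1.png",cv2.resize(a[100:350,170:340],None,fx=2.4,fy=2.4,interpolation=cv2.INTER_CUBIC))
a=cv2.imread("pics/wrist0.png");cv2.imwrite("pics/wr1.png",cv2.resize(a[0:340,130:390],None,fx=1.75,fy=1.75,interpolation=cv2.INTER_CUBIC))
E
```

```text
(no output)
```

View pics/sc1.png

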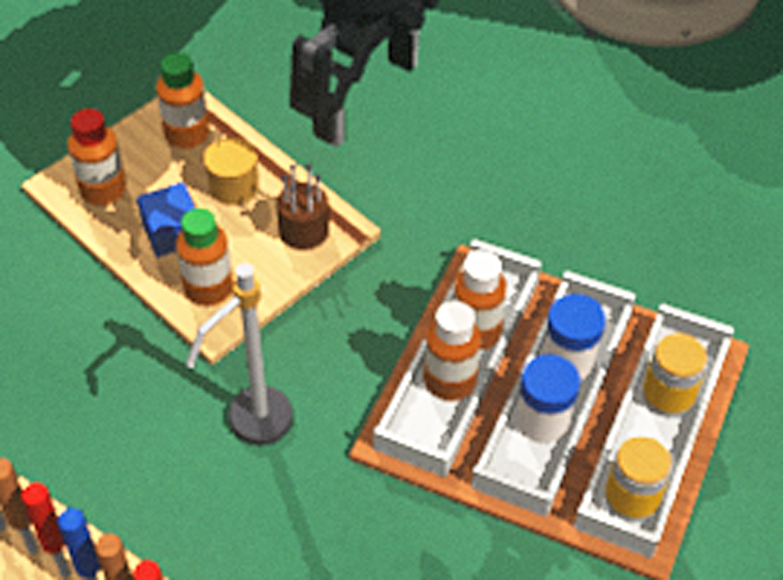

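View pics/sd1.png

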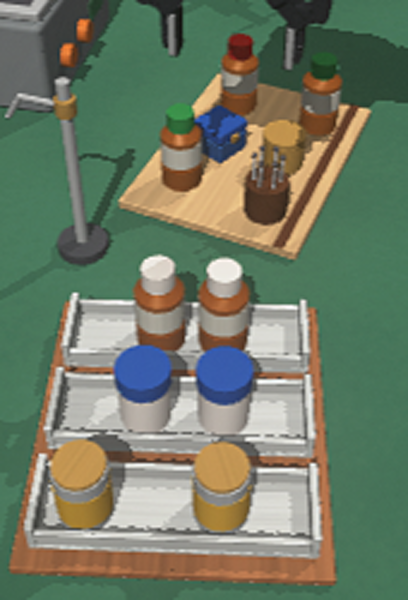

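View pics/wr1.png

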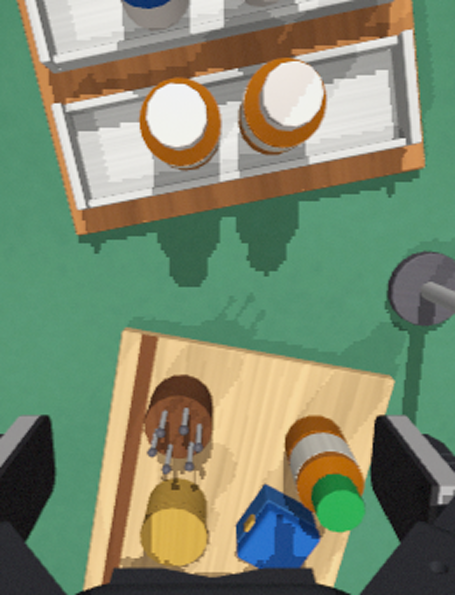

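```bash
cat > a.py <<'E'
from h import *
W=eyes.camera_params("wrist");S=eyes.camera_params("scene");D=eyes.camera_params("side")
def w(u,v):return W,((u+.5)/1.75-.5+130,(v+.5)/1.75-.5)
def s(u,v):return S,((u+.5)/2.9-.5+140,(v+.5)/2.9-.5+90)
def d(u,v):return D,((u+.5)/2.4-.5+170,(v+.5)/2.4-.5+100)
pts={"oldF":([w(176,117),s(483,263),d(225,268)],106),"oldB":([w(292,95),s(456,316),d(157,264)],106),
"newN":([w(338,503),s(201,222),d(181,112)],102),"newF":([s(177,64),d(323,62)],102),"acid":([s(88,120),d(240,42)],102)}
for k,(o,z) in pts.items():
    print(k,tri(o).round(1),[onz(P,uv,z)[:2].round(1) for P,uv in o])
for n,uv,z in [("rackFr",(78,235),10),("rackBk",(425,168),10),("stopF a",(54,105),38),("stopF b",(80,207),38),("stopBk a",(404,32),38),("stopB b",(415,140),38),
  ("board c1",(122,330),12),("board c2",(393,378),12)]:
    print(n,onz(*w(*uv),z)[:2].round(1))
for n,uv,z in [("rackFr",(352,455),10),("rackBk",(668,575),10),("rackBR",(748,342),10),("stand",(260,418),6),("standtop",(247,268),200)]:
    print("scene",n,onz(*s(*uv),z)[:2].round(1))
E
python3 a.py
```

```text
oldF [506.4  99.5 105.7] [array([507.4,  98.5]), array([506.1, 100.9]), array([505.9,  99.1])]
oldB [561.4 109.2 106.2] [array([561.4, 108.1]), array([561.8, 111.4]), array([561.7, 107.1])]
newN [ 597.5 -111.8  101.2] [array([ 597.5, -110. ]), array([ 599. , -110.9]), array([ 596.5, -113.1])]
newF [ 467.5 -245.9   99.1] [array([ 468.7, -244.7]), array([ 467.5, -239.7])]
acid [ 565.1 -265.    99.8] [array([ 566.1, -263.7]), array([ 564.6, -260.8])]
rackFr [433.7  35.7]
rackBk [663.3  79. ]
stopF a [431.6 113.2]
stopF b [443.1  55.1]
stopBk a [632.9 151.6]
stopB b [645.  94.]
board c1 [460.8 -30.1]
board c2 [654.9 -65.9]
scene rackFr [662.6  84.2]
scene rackBk [610.5 336.9]
scene rackBR [382.8 293. ]
scene stand [675.7   1.6]
scene standtop [670.9   1.2]
```

```bash
cat > p.py <<'E'
# usage: p.py x y z yaw(tool-y world angle deg) nrows  -> rows
import sys
from h import *
from scipy.spatial.transform import Rotation as R
def state():
    s=ctrl.sense(); q=s["ee_rot"]; return s,R.from_quat([q[1],q[2],q[3],q[0]])
def plan(x,y,z,yaw,n):
    s,r=state(); p=s["eef_pos"]
    c,si=np.cos(np.radians(yaw)),np.sin(np.radians(yaw))
    ty=np.array([c,si,0]);tz=np.array([0,0,-1.]);tx=np.cross(ty,tz)
    rt=R.from_matrix(np.c_[tx,ty,tz])
    rv=(r.inv()*rt).as_rotvec()/n
    d=(np.array([x,y,z])-p)/n
    step=R.from_rotvec(rv); rr=r
    for i in range(n):
        print([*(float(a) for a in (rr.inv().apply(d)/10).round(2)),*(float(a) for a in np.degrees(rv).round(2))]); rr=rr*step
if __name__=="__main__":
    s,r=state(); m=r.as_matrix()
    print("t",round(s["time_s"],2),"pos",s["eef_pos"].round(1),"yaw",np.degrees(np.arctan2(m[1,1],m[0,1])).round(2),"tz",m[:,2].round(3),"F",s["force"].round(1),"g",round(s["grip_width"],3),"j",s["joints"].round(2))
    if len(sys.argv)>1: plan(*map(float,sys.argv[1:5]),int(sys.argv[5]))
E
python3 p.py 545 106 231 -79.3 10
```

```text
t 0.15 pos [524.8   0.  230.9] yaw -0.0 tz [-0.001  0.    -1.   ] F [ 0.1 -0.1 -0.6] g 1.003 j [-0.22  0.31  1.5  -0.    1.33 -0.22]
[1.06, 0.2, -0.0, -0.01, 0.0, 7.93]
[1.08, 0.05, -0.0, -0.01, 0.0, 7.93]
[1.07, -0.1, -0.0, -0.01, 0.0, 7.93]
[1.05, -0.24, -0.0, -0.01, 0.0, 7.93]
[1.01, -0.39, -0.0, -0.01, 0.0, 7.93]
[0.94, -0.52, -0.0, -0.01, 0.0, 7.93]
[0.86, -0.65, -0.0, -0.01, 0.0, 7.93]
[0.77, -0.76, -0.0, -0.01, 0.0, 7.93]
[0.65, -0.86, -0.0, -0.01, 0.0, 7.93]
[0.53, -0.94, -0.0, -0.01, 0.0, 7.93]
```

>>> {"method": "move_arm", "body": {
  "deltas": [
    [1.06,0.2,0,0,0,7.93],
    [1.08,0.05,0,0,0,7.93],
    [1.07,-0.1,0,0,0,7.93],
    [1.05,-0.24,0,0,0,7.93],
    [1.01,-0.39,0,0,0,7.93],
    [0.94,-0.52,0,0,0,7.93],
    [0.86,-0.65,0,0,0,7.93],
    [0.77,-0.76,0,0,0,7.93],
    [0.65,-0.86,0,0,0,7.93],
    [0.53,-0.94,0,0,0,7.93]
  ],
  "grip": 6.2
}}

```text
time_s: 1.15
eef_pos: [544.9, 106.4, 231.0]
ee_rot: [-0.0, 0.996, 0.09, -0.0]
force: [0.3, -0.1, 0.3]
grip_width: 0.727
```

```bash
python3 p.py; python3 - <<'E'
from h import *
import pickle
P=eyes.camera_params("wrist");a=eyes.capture("wrist");pickle.dump(P,open("pics/w2.pkl","wb"))
cv2.imwrite("pics/w2.png",cv2.resize(a,None,fx=1.56,fy=1.56,interpolation=cv2.INTER_CUBIC)); cv2.imwrite("pics/w2raw.png",a)
E
```

```text
t 1.15 pos [544.9 106.4 231. ] yaw -79.63 tz [-0.001  0.    -1.   ] F [ 0.3 -0.1  0.3] g 0.727 j [-0.02  0.38  1.4   0.    1.36  1.37]
```

View pics/w2.png

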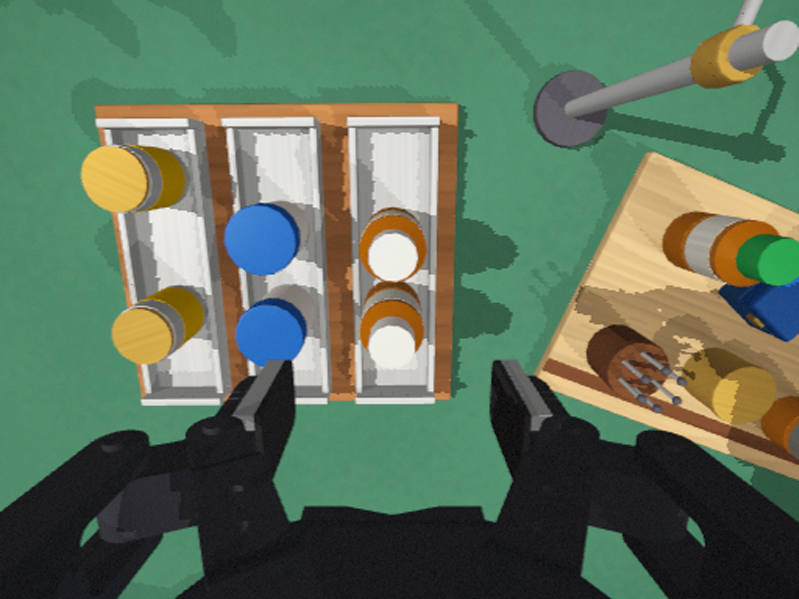

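```bash
python3 - <<'E'
import cv2
a=cv2.imread("pics/w2raw.png")
c=a[65:270,210:300]; cv2.imwrite("pics/w2z.png",cv2.resize(c,None,fx=2.9,fy=2.9,interpolation=cv2.INTER_CUBIC))
c=a[235:270,210:305]; cv2.imwrite("pics/w2y.png",cv2.resize(c,None,fx=8,fy=8,interpolation=cv2.INTER_CUBIC))
c=a[60:95,210:305]; cv2.imwrite("pics/w2x.png",cv2.resize(c,None,fx=8,fy=8,interpolation=cv2.INTER_CUBIC))
E
```

```text
(no output)
```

View pics/w2z.png

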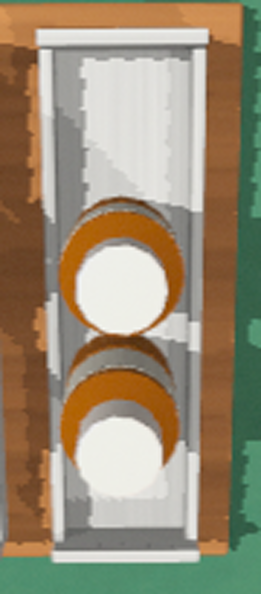

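View pics/w2y.png

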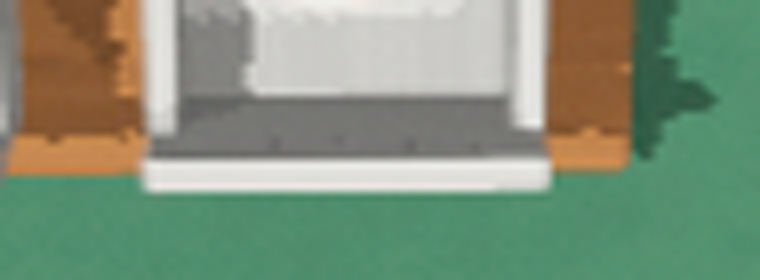

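View pics/w2x.png

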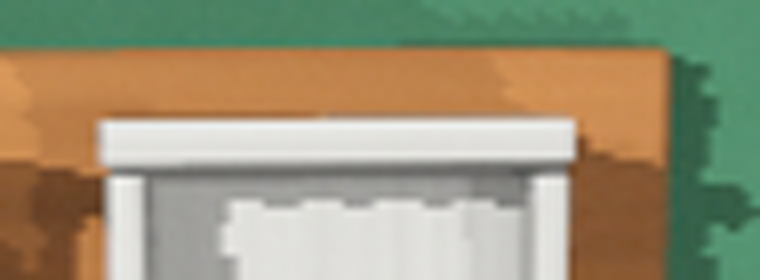

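```bash
python3 - <<'E'
from h import *
import pickle
P=pickle.load(open("pics/w2.pkl","rb"))
f=lambda u,v:((u+.5)/8-.5+210,(v+.5)/8-.5+235)
b=lambda u,v:((u+.5)/8-.5+210,(v+.5)/8-.5+60)
z=lambda u,v:((u+.5)/2.9-.5+210,(v+.5)/2.9-.5+65)
def q(n,uv,h):
    r=onz(P,uv,h)[:2]; print(n,r.round(1)); return r
FL=q("front in L",f(143,157),38);FR=q("front in R",f(551,157),38)
FO=q("front out mid",f(347,191),38);q("front floor L",f(180,97),16);q("front floor R",f(510,97),16)
BL=q("back in L",b(100,165),38);BR=q("back in R",b(576,165),38);q("back out",b(338,118),38)
c1=q("base bk",b(668,48),10);c2=q("base fr",f(630,172),10)
F=(FL+FR)/2;B=(BL+BR)/2
d=B-F;print(F,B,np.linalg.norm(d),np.degrees(np.arctan2(d[1],d[0])),np.linalg.norm(FL-FR),np.linalg.norm(c1-c2),np.degrees(np.arctan2(*(c1-c2)[::-1])))
u=d/np.linalg.norm(d);n=np.array([-u[1],u[0]])
for k,uv in (("oldB",z(123,289)),("oldF",z(120,455))):
    p=q(k,uv,106); print((p-F)@u,(p-F)@n)
print("base->",(c2-F)@u,(c2-F)@n)
E
```

```text
front in L [435.8 115.1]
front in R [446.9  54.1]
front out mid [435.7  83.6]
front floor L [435.9 110.8]
front floor R [445.4  58.5]
back in L [631.8 152.6]
back in R [643.   91.6]
back out [643.  123.1]
base bk [663.1  79.9]
base fr [433.   35.4]
[441.35337381  84.59021152] [637.36311539 122.07654413] 199.56213049717996 10.82692595901718 62.0349181581671 234.35313290483825 10.962935259396648
oldB [562.3 108.2]
123.23265010774033 0.4432069675180564
oldF [508.5  99.2]
68.71835767292261 1.7767366130805595
base-> -17.47368555119196 -46.77232960340087
```

```bash
python3 p.py 561.5 108.6 131 -79.2 4; python3 p.py 561.5 108.6 41 -79.2 10|tail -1
```

```text
t 1.2 pos [545.  107.7 231. ] yaw -79.99 tz [-0.001  0.001 -1.   ] F [-0.4  1.1 -0.7] g 0.723 j [-0.02  0.38  1.4   0.    1.36  1.38]
[0.41, 0.05, 2.5, -0.01, 0.01, -0.2]
[0.41, 0.05, 2.5, -0.01, 0.01, -0.2]
[0.41, 0.05, 2.5, -0.01, 0.01, -0.2]
[0.41, 0.05, 2.5, -0.01, 0.01, -0.2]
[0.16, 0.02, 1.9, -0.0, 0.0, -0.08]
```

>>> {"method": "move_arm", "body": {
  "deltas": [
    [0.41,0.05,2.5,0,0,-0.2],
    [0.41,0.05,2.5,0,0,-0.2],
    [0.41,0.05,2.5,0,0,-0.2],
    [0.41,0.05,2.5,0,0,-0.2],
    [0,0,2,0,0,0],
    [0,0,2,0,0,0],
    [0,0,2,0,0,0],
    [0,0,1,0,0,0],
    [0,0,0,0,0,0],
    [0,0,0,0,0,0]
  ]
}}

```text
time_s: 2.2
eef_pos: [561.9, 107.1, 62.0]
ee_rot: [0.0, 0.995, 0.101, 0.0]
force: [0.5, 0.4, 0.1]
grip_width: 0.722
```

```bash
python3 p.py 561.5 108.6 41 -79.2 2; python3 - <<'E'
from h import *
a=eyes.capture("wrist");cv2.imwrite("pics/w3.png",a)
E
```

```text
t 2.2 pos [561.9 107.1  62. ] yaw -78.45 tz [ 0.001 -0.    -1.   ] F [0.5 0.4 0.1] g 0.722 j [-0.02  0.6   1.55 -0.    1.    1.35]
[-0.0, -0.08, 1.05, 0.01, -0.03, 0.37]
[-0.0, -0.08, 1.05, 0.01, -0.03, 0.37]
```

View pics/w3.png

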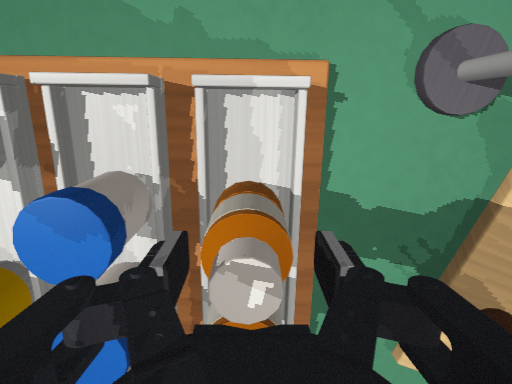

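>>> {"method": "move_arm", "body": {
  "deltas": [
    [0,-0.08,1.0,0,0,0.37],
    [0,-0.08,1.1,0,0,0.37],
    [0,0,0,0,0,0],
    [0,0,0,0,0,0],
    [0,0,0,0,0,0],
    [0,0,0,0,0,0],
    [0,0,0,0,0,0],
    [0,0,0,0,0,0],
    [0,0,0,0,0,0],
    [0,0,0,0,0,0]
  ]
}}

```text
time_s: 3.25
eef_pos: [561.2, 108.7, 40.3]
ee_rot: [0.0, 0.996, 0.094, 0.0]
force: [0.2, 0.2, -0.0]
grip_width: 0.723
```

>>> {"method": "move_arm", "body": {
  "deltas": [
    [0,0,0,0,0,0],
    [0,0,0,0,0,0],
    [0,0,0,0,0,0],
    [0,0,0,0,0,0],
    [0,0,0,0,0,0],
    [0,0,0,0,0,0],
    [0,0,0,0,0,0],
    [0,0,0,0,0,0],
    [0,0,0,0,0,0],
    [0,0,0,0,0,0]
  ],
  "grip": 3.5,
  "newtons": 20
}}

```text
time_s: 4.25
eef_pos: [561.2, 108.7, 40.4]
ee_rot: [0.0, 0.996, 0.094, 0.0]
force: [-0.1, -0.5, 2.8]
grip_width: 0.496
```

```bash
python3 p.py ; python3 - <<'E'
from h import *
a=eyes.capture("wrist");b=eyes.capture("side")
cv2.imwrite("pics/w4.png",np.hstack([cv2.resize(a,(400,300)),cv2.resize(b[180:350,170:340],(300,300))]))
E
```

```text
t 4.25 pos [561.2 108.7  40.4] yaw -79.24 tz [ 0. -0. -1.] F [-0.1 -0.5  2.8] g 0.496 j [-0.01  0.63  1.56 -0.    0.96  1.37]
```

View pics/w4.png

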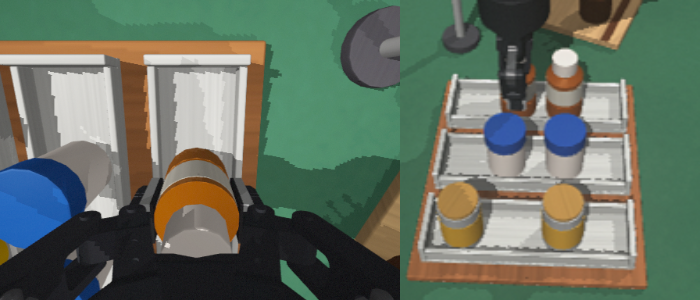

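>>> {"method": "move_arm", "body": {
  "deltas": [
    [-0.3,0,0,0,0,0],
    [-0.5,0,0,0,0,0],
    [-0.5,0,0,0,0,0],
    [-0.5,0,0,0,0,0],
    [-0.5,0,0,0,0,0],
    [-0.5,0,0,0,0,0],
    [-0.5,0,0,0,0,0],
    [-0.5,0,0,0,0,0],
    [-0.5,0,0,0,0,0],
    [-0.4,0,0,0,0,0]
  ]
}}

```text
time_s: 5.35
eef_pos: [514.6, 99.9, 40.4]
ee_rot: [0.0, 0.996, 0.094, 0.0]
force: [2.4, 0.8, 3.5]
grip_width: 0.493
```

```bash
cat >> p.py <<'E'
    F=np.array([441.4,84.6]);u=np.array([.9823,.1874]);n=np.array([-.1874,.9823]);e=s["eef_pos"][:2]-F
    print("s",round(e@u,1),"lat",round(e@n,1),"Fs",round(s["force"][:2]@u,2))
E
python3 p.py ; python3 - <<'E'
from h import *
b=eyes.capture("side");c=eyes.capture("scene")
cv2.imwrite("pics/w5.png",np.hstack([cv2.resize(c[160:290,250:410],(400,325)),cv2.resize(b[190:260,190:310],(400,325),interpolation=cv2.INTER_CUBIC)]))
E
```

```text
t 5.35 pos [514.6  99.9  40.4] yaw -79.24 tz [ 0.  0. -1.] F [2.4 0.8 3.5] g 0.493 j [-0.03  0.54  1.71  0.    0.89  1.35]
s 74.8 lat 1.3 Fs 2.47
```

View pics/w5.png

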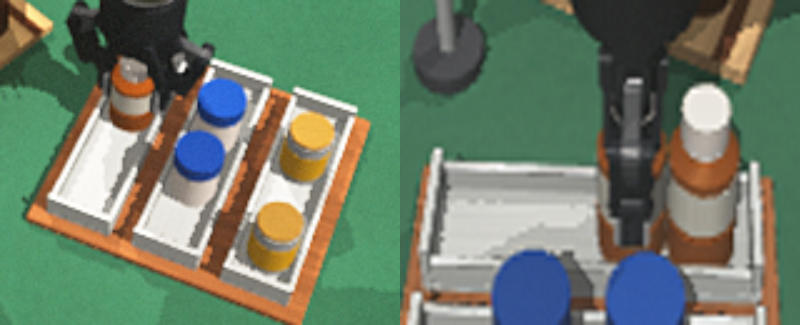

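>>> {"method": "move_arm", "body": {
  "deltas": [
    [-0.2,0,0,0,0,0],
    [-0.2,0,0,0,0,0],
    [-0.1,0,0,0,0,0],
    [-0.1,0,0,0,0,0],
    [-0.1,0,0,0,0,0],
    [0,0,0,0,0,0],
    [0,0,0,0,0,0],
    [0,0,0,0,0,0],
    [0,0,0,0,0,0],
    [0,0,0,0,0,0]
  ]
}}

```text
time_s: 6.45
eef_pos: [508.1, 98.6, 40.4]
ee_rot: [0.0, 0.996, 0.094, 0.0]
force: [2.1, -0.4, 5.4]
grip_width: 0.496
```

>>> {"method": "move_arm", "body": {
  "deltas": [
    [-0.1,0,0,0,0,0],
    [0,0,0,0,0,0],
    [0,0,0,0,0,0],
    [0,0,0,0,0,0],
    [0,0,0,0,0,0],
    [0,0,0,0,0,0],
    [0,0,0,0,0,0],
    [0,0,0,0,0,0],
    [0,0,0,0,0,0],
    [0,0,0,0,0,0]
  ]
}}

```text
time_s: 7.45
eef_pos: [507.2, 98.4, 40.4]
ee_rot: [0.0, 0.996, 0.094, 0.0]
force: [2.0, 1.0, 4.9]
grip_width: 0.496
```

```bash
python3 p.py
```

```text
t 7.45 pos [507.2  98.4  40.4] yaw -79.24 tz [ 0. -0. -1.] F [2.  1.  4.9] g 0.496 j [-0.04  0.53  1.73 -0.    0.88  1.35]
s 67.2 lat 1.2 Fs 2.15
```

>>> {"method": "move_arm", "body": {
  "deltas": [
    [-0.1,0,0,0,0,0],
    [-0.05,0,0,0,0,0],
    [0,0,0,0,0,0],
    [0,0,0,0,0,0],
    [0,0,0,0,0,0],
    [0,0,0,0,0,0],
    [0,0,0,0,0,0],
    [0,0,0,0,0,0],
    [0,0,0,0,0,0],
    [0,0,0,0,0,0]
  ]
}}

```text
time_s: 8.45
eef_pos: [505.7, 98.2, 40.4]
ee_rot: [0.0, 0.996, 0.094, 0.0]
force: [2.8, 0.3, 5.2]
grip_width: 0.498
```

```bash
python3 p.py
```

```text
t 8.45 pos [505.7  98.2  40.4] yaw -79.24 tz [ 0. -0. -1.] F [2.8 0.3 5.2] g 0.498 j [-0.04  0.53  1.74 -0.    0.88  1.35]
s 65.7 lat 1.3 Fs 2.84
```

>>> {"method": "move_arm", "body": {
  "deltas": [
    [-0.1,0,0,0,0,0],
    [-0.1,0,0,0,0,0],
    [0,0,0,0,0,0],
    [0,0,0,0,0,0],
    [0,0,0,0,0,0],
    [0,0,0,0,0,0],
    [0,0,0,0,0,0],
    [0,0,0,0,0,0],
    [0,0,0,0,0,0],
    [0,0,0,0,0,0]
  ]
}}

```text
time_s: 9.45
eef_pos: [504.6, 97.9, 40.5]
ee_rot: [-0.0, 0.996, 0.094, 0.001]
force: [6.7, 1.2, 2.8]
grip_width: 0.494
```

```bash
python3 p.py; python3 - <<'E'
from h import *
b=eyes.capture("side");a=eyes.capture("wrist")
cv2.imwrite("pics/w6.png",np.hstack([cv2.resize(a,(400,300)),cv2.resize(b[190:260,190:310],(400,300),interpolation=cv2.INTER_CUBIC)]))
E
```

```text
t 9.45 pos [504.6  97.9  40.5] yaw -79.25 tz [ 0.003  0.    -1.   ] F [6.7 1.2 2.8] g 0.494 j [-0.04  0.53  1.74  0.    0.87  1.35]
s 64.6 lat 1.2 Fs 6.83
```

View pics/w6.png

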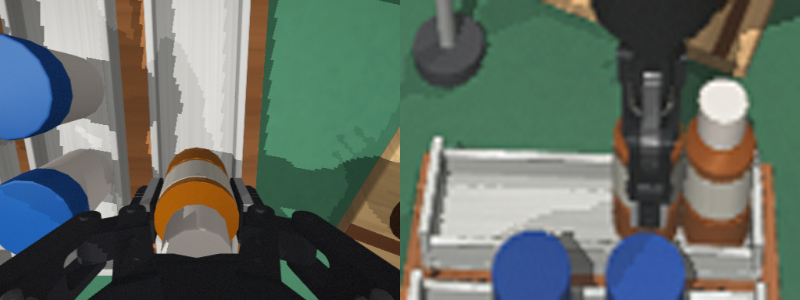

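>>> {"method": "move_arm", "body": {
  "deltas": [
    [0,0,0,0,0,0],
    [0,0,0,0,0,0],
    [0,0,0,0,0,0],
    [0,0,0,0,0,0],
    [0,0,0,0,0,0],
    [0,0,-0.5,0,0,0],
    [0,0,-1.5,0,0,0],
    [0,0,-3,0,0,0],
    [0,0,-4,0,0,0],
    [0,0,-4,0,0,0]
  ],
  "grip": 6.2
}}

```text
time_s: 10.55
eef_pos: [503.3, 97.8, 172.0]
ee_rot: [-0.0, 0.996, 0.094, -0.0]
force: [1.0, -0.6, 0.2]
grip_width: 0.722
```

```bash
python3 p.py 597.5 -111.5 200 -10.5 10; python3 - <<'E'
from h import *
import pickle
P=eyes.camera_params("wrist")
b=eyes.capture("side");a=eyes.capture("wrist");pickle.dump(P,open("pics/w7.pkl","wb"));cv2.imwrite("pics/w7raw.png",a)
cv2.imwrite("pics/w7.png",np.hstack([cv2.resize(a,(400,300)),cv2.resize(b[190:260,190:310],(400,300),interpolation=cv2.INTER_CUBIC)]))
E
```

```text
t 10.55 pos [503.3  97.8 172. ] yaw -79.24 tz [-0.  0. -1.] F [ 1.  -0.6  0.2] g 0.722 j [-0.04  0.34  1.62 -0.    1.18  1.35]
[0.53, 2.23, -0.28, -0.0, 0.0, -6.87]
[0.26, 2.28, -0.28, -0.0, 0.0, -6.87]
[-0.01, 2.3, -0.28, -0.0, 0.0, -6.87]
[-0.29, 2.28, -0.28, -0.0, 0.0, -6.87]
[-0.56, 2.23, -0.28, -0.0, 0.0, -6.87]
[-0.82, 2.14, -0.28, -0.0, 0.0, -6.87]
[-1.07, 2.03, -0.28, -0.0, 0.0, -6.87]
[-1.3, 1.89, -0.28, -0.0, 0.0, -6.87]
[-1.52, 1.72, -0.28, -0.0, 0.0, -6.87]
[-1.72, 1.52, -0.28, -0.0, 0.0, -6.87]
s 63.2 lat 1.4 Fs 0.86
```

View pics/w7.png

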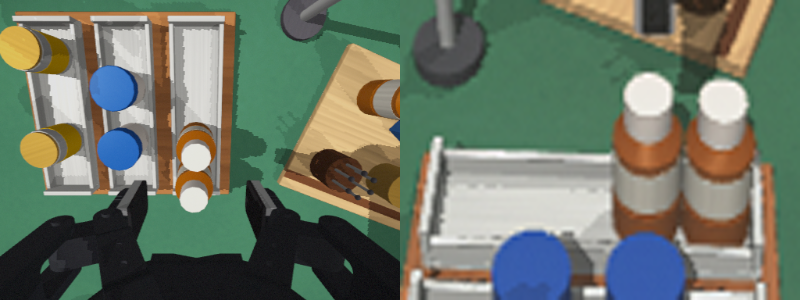

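```bash
python3 - <<'E'
from h import *
import pickle
P=pickle.load(open("pics/w7.pkl","rb"));a=cv2.imread("pics/w7raw.png")
m=((a.min(2)>205)).astype(np.uint8)
n,l,st,c=cv2.connectedComponentsWithStats(m[160:290,220:280])
for i in range(1,n):
    if st[i,4]>150:
        uv=c[i]+[220,160]; q=onz(P,uv,106)[:2]-[441.4,84.6]; print(st[i],uv.round(1),"s",q@[.9823,.1874],"lat",q@[-.1874,.9823])
S=eyes.camera_params("side");sc=lambda u,v:((u+.5)/400*120-.5+190,(v+.5)/300*70-.5+190)
for uv in ((647,90),(723,92)):
    q=onz(S,sc(uv[0]-400,uv[1]),106)[:2]-[441.4,84.6];print(q@[.9823,.1874],q@[-.1874,.9823])
E
```

```text
[  13   24   36   36 1004] [250.4 201.2] s 64.67906772772915 lat 1.3745239484293792
[ 10  80  35  32 860] [247.6 255.3] s 21.842402159805072 lat 3.4992490110304417
65.5802349611948 0.06255508753689758
20.531989478339955 -0.2807988058302217
```

>>> {"method": "move_arm", "body": {
  "deltas": [
    [0.53,2.23,-0.28,0,0,-6.87],
    [0.26,2.28,-0.28,0,0,-6.87],
    [0,2.3,-0.28,0,0,-6.87],
    [-0.29,2.28,-0.28,0,0,-6.87],
    [-0.56,2.23,-0.28,0,0,-6.87],
    [-0.82,2.14,-0.28,0,0,-6.87],
    [-1.07,2.03,-0.28,0,0,-6.87],
    [-1.3,1.89,-0.28,0,0,-6.87],
    [-1.52,1.72,-0.28,0,0,-6.87],
    [-1.72,1.52,-0.28,0,0,-6.87]
  ]
}}

```text
time_s: 11.65
eef_pos: [597.8, -112.4, 197.7]
ee_rot: [-0.001, 0.767, 0.641, -0.0]
force: [-0.8, 0.0, -0.4]
grip_width: 0.729
```

```bash
python3 - <<'E'
from h import *
import pickle
P=eyes.camera_params("wrist")
a=eyes.capture("wrist");pickle.dump(P,open("pics/w8.pkl","wb"));cv2.imwrite("pics/w8raw.png",a)
cv2.imwrite("pics/w8.png",cv2.resize(a,None,fx=1.5,fy=1.5,interpolation=cv2.INTER_CUBIC))
E
python3 p.py
```

```text
t 11.7 pos [ 598.8 -115.5  198. ] yaw -10.02 tz [ 0.    -0.001 -1.   ] F [-0.5 -2.7  0.2] g 0.724 j [-0.38  0.53  1.27 -0.    1.34 -0.21]
s 117.1 lat -226.0 Fs -0.97
```

View pics/w8.png

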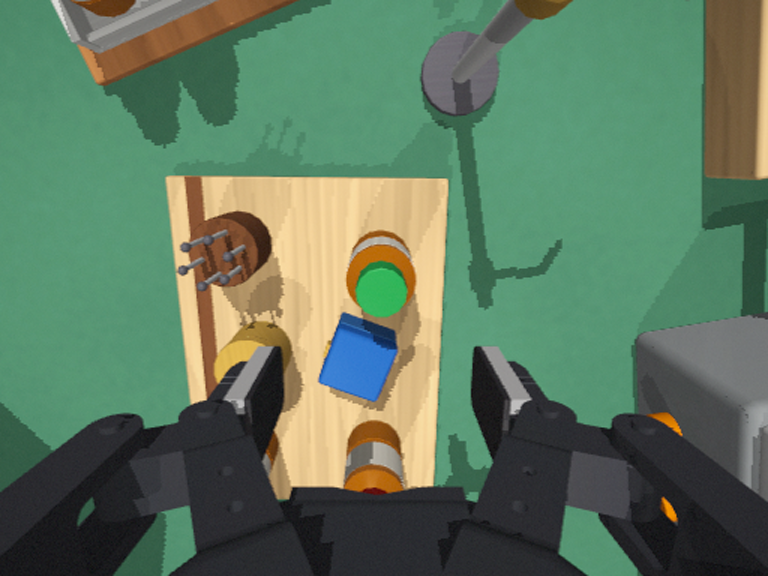

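```bash
python3 - <<'E'
from h import *
import pickle
P=pickle.load(open("pics/w8.pkl","rb"));a=cv2.imread("pics/w8raw.png")
h=cv2.cvtColor(a,cv2.COLOR_BGR2HSV)
m=cv2.inRange(h,(50,200,120),(70,255,255))
n,l,st,c=cv2.connectedComponentsWithStats(m)
for i in range(1,n):
    if st[i,4]>150: print(st[i],c[i],onz(P,c[i],102))
print(onz(P,(381/1.5,290/1.5),102))
f=lambda u,v,z:onz(P,(u/1.5,v/1.5),z)[:2].round(1)
print("burr bottom",f(235,255,50),"box top",f(365,355,51),"tin",f(245,350,54),"board",f(167,177,12),f(448,179,12))
E
python3 p.py 597.8 -111.5 100 -10.5 4
```

```text
[ 599.65465883 -114.21844234  102.        ]
burr bottom [508.3 -88.8] box top [ 578.6 -172.4] tin [ 499.4 -153. ] board [462.5 -31.7] [656.4 -68.1]
t 11.7 pos [ 598.8 -115.5  198. ] yaw -10.02 tz [ 0.    -0.001 -1.   ] F [-0.5 -2.7  0.2] g 0.724 j [-0.38  0.53  1.27 -0.    1.34 -0.21]
[0.1, -0.04, 2.45, 0.01, 0.02, 0.12]
[0.1, -0.04, 2.45, 0.01, 0.02, 0.12]
[0.09, -0.04, 2.45, 0.01, 0.02, 0.12]
[0.09, -0.04, 2.45, 0.01, 0.02, 0.12]
s 117.1 lat -226.0 Fs -0.97
```

>>> {"method": "move_arm", "body": {
  "deltas": [
    [0.1,-0.02,1.0,0,0,0.25],
    [0.1,-0.02,2.0,0,0,0.25],
    [0.1,0,2.5,0,0,0],
    [0,0,2.5,0,0,0],
    [0,0,2.5,0,0,0],
    [0,0,2.0,0,0,0],
    [0,0,1.5,0,0,0],
    [0,0,1.0,0,0,0],
    [0,0,0.7,0,0,0],
    [0,0,0.4,0,0,0]
  ],
  "grip": 6.2
}}

```text
time_s: 12.7
eef_pos: [598.0, -108.4, 37.0]
ee_rot: [0.0, 0.772, 0.636, 0.0]
force: [0.9, -0.7, 0.2]
grip_width: 0.73
```

```bash
python3 p.py; python3 - <<'E'
from h import *
a=eyes.capture("wrist");cv2.imwrite("pics/w9.png",a)
E
```

```text
t 12.7 pos [ 598.  -108.4   37. ] yaw -11.06 tz [ 0. -0. -1.] F [ 0.9 -0.7  0.2] g 0.73 j [-0.37  0.7   1.44  0.    1.01 -0.18]
s 117.6 lat -218.9 Fs 0.79
```

View pics/w9.png

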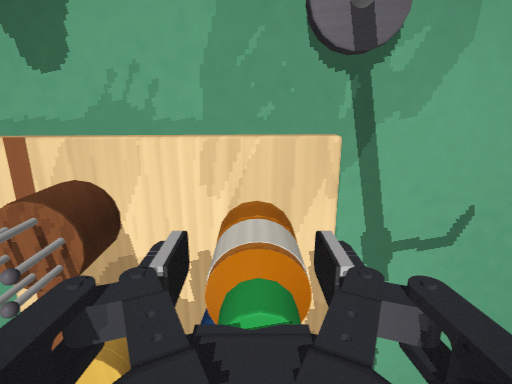

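```bash
python3 - <<'E'
from h import *
P=eyes.camera_params("wrist")
t=np.linspace(0,2*np.pi,9)[:-1]
for c in ((598,-108.4),(598.3,-112.3)):
    print(proj(P,np.c_[c[0]+14.5*np.cos(t),c[1]+14.5*np.sin(t),0*t+102]).round(0).tolist())
a=cv2.imread("pics/w9.png");h=cv2.cvtColor(a,cv2.COLOR_BGR2HSV);m=cv2.inRange(h,(50,200,100),(70,255,255));ys,xs=np.nonzero(m);print(xs.min(),xs.max(),ys.min(),ys.max())
E
```

```text
[[299.0, 326.0], [280.0, 299.0], [243.0, 293.0], [212.0, 311.0], [206.0, 342.0], [226.0, 366.0], [261.0, 372.0], [291.0, 356.0]]
[[302.0, 337.0], [283.0, 310.0], [246.0, 304.0], [215.0, 322.0], [209.0, 352.0], [230.0, 376.0], [264.0, 381.0], [294.0, 366.0]]
221 291 283 323
```

>>> {"method": "move_arm", "body": {
  "deltas": [
    [-0.25,0,0,0,0,0],
    [0,0,0,0,0,0],
    [0,0,0,0,0,0],
    [0,0,0,0,0,0],
    [0,0,0,0,0,0],
    [0,0,0,0,0,0],
    [0,0,0,0,0,0],
    [0,0,0,0,0,0],
    [0,0,0,0,0,0],
    [0,0,0,0,0,0]
  ],
  "grip": 3.5,
  "newtons": 30
}}

```text
time_s: 13.75
eef_pos: [597.9, -111.5, 38.1]
ee_rot: [0.001, 0.772, 0.636, 0.0]
force: [-1.2, -2.2, 5.3]
grip_width: 0.495
```

>>> {"method": "move_arm", "body": {
  "deltas": [
    [0,0,-0.2,0,0,0],
    [0,0,-0.3,0,0,0],
    [0,0,-0.5,0,0,0],
    [0,0,-1,0,0,0],
    [0,0,-2,0,0,0],
    [0,0,-2,0,0,0],
    [0,0,-2,0,0,0],
    [0,0,-2,0,0,0],
    [0,0,-2,0,0,0],
    [0,0,-1,0,0,0]
  ]
}}

```text
time_s: 14.75
eef_pos: [598.0, -111.1, 169.8]
ee_rot: [0.001, 0.772, 0.636, 0.001]
force: [-0.1, 0.8, -2.7]
grip_width: 0.496
```

```bash
python3 - <<'E'
from h import *
a=eyes.capture("wrist");b=eyes.capture("side");cv2.imwrite("pics/w10.png",np.hstack([cv2.resize(a,(400,300)),cv2.resize(b,(400,300))]))
E
python3 p.py
```

```text
t 14.85 pos [ 598.  -111.1  168.9] yaw -11.04 tz [ 0.003 -0.001 -1.   ] F [-0.1 -0.4 -2.2] g 0.496 j [-0.38  0.54  1.32  0.    1.27 -0.18]
s 117.1 lat -221.6 Fs -0.16
```

View pics/w10.png

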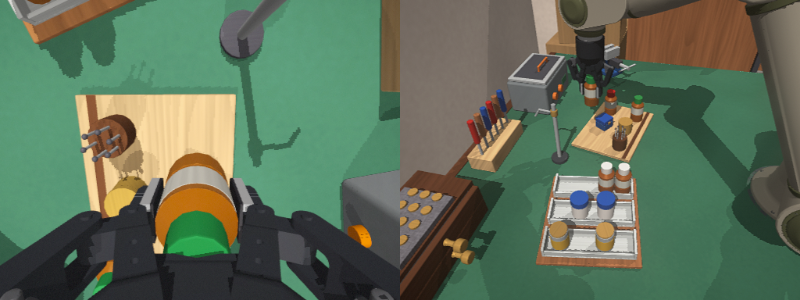

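```bash
python3 p.py 550 100 169 -79.2 10
```

```text
t 14.85 pos [ 598.  -111.1  168.9] yaw -11.04 tz [ 0.003 -0.001 -1.   ] F [-0.1 -0.4 -2.2] g 0.496 j [-0.38  0.54  1.32  0.    1.27 -0.18]
[1.98, -0.87, -0.0, 0.02, -0.01, 6.82]
[1.86, -1.1, -0.0, 0.02, -0.01, 6.82]
[1.72, -1.32, -0.0, 0.02, -0.01, 6.82]
[1.55, -1.51, -0.0, 0.02, -0.01, 6.82]
[1.36, -1.68, -0.0, 0.02, -0.01, 6.82]
[1.15, -1.83, -0.0, 0.02, -0.01, 6.82]
[0.92, -1.96, -0.0, 0.02, -0.01, 6.82]
[0.69, -2.05, -0.0, 0.02, -0.01, 6.82]
[0.44, -2.12, -0.0, 0.02, -0.01, 6.82]
[0.18, -2.16, -0.0, 0.02, -0.01, 6.82]
s 117.1 lat -221.6 Fs -0.16
```

>>> {"method": "move_arm", "body": {
  "deltas": [
    [1.98,-0.87,0,0.02,0,6.82],
    [1.86,-1.1,0,0.02,0,6.82],
    [1.72,-1.32,0,0.02,0,6.82],
    [1.55,-1.51,0,0.02,0,6.82],
    [1.36,-1.68,0,0.02,0,6.82],
    [1.15,-1.83,0,0.02,0,6.82],
    [0.92,-1.96,0,0.02,0,6.82],
    [0.69,-2.05,0,0.02,0,6.82],
    [0.44,-2.12,0,0.02,0,6.82],
    [0.18,-2.16,0,0.02,0,6.82]
  ]
}}

```text
time_s: 15.85
eef_pos: [549.0, 100.9, 166.4]
ee_rot: [-0.001, 0.996, 0.091, -0.002]
force: [0.5, 0.1, -1.7]
grip_width: 0.496
```

>>> {"method": "move_arm", "body": {
  "deltas": [
    [0,0,0,0,0,0],
    [0,0,0,0,0,0],
    [0,0,0,0,0,0],
    [0,0,0,0,0,0],
    [0,0,0,0,0,0],
    [0,0,0,0,0,0],
    [0,0,0,0,0,0],
    [0,0,0,0,0,0],
    [0,0,0,0,0,0],
    [0,0,0,0,0,0]
  ]
}}

```text
time_s: 16.85
eef_pos: [549.7, 100.1, 167.5]
ee_rot: [-0.001, 0.996, 0.094, -0.001]
force: [-0.4, 0.3, -1.8]
grip_width: 0.494
```

```bash
python3 p.py 555.2 106.8 112 -79.2 4;  python3 - <<'E'
from h import *
a=eyes.capture("wrist");b=eyes.capture("side");cv2.imwrite("pics/w11.png",np.hstack([cv2.resize(a,(400,300)),cv2.resize(b[140:290,140:340],(400,300))]))
E
```

```text
t 16.85 pos [549.7 100.1 167.5] yaw -79.24 tz [-0.002  0.002 -1.   ] F [-0.4  0.3 -1.8] g 0.494 j [-0.03  0.44  1.48  0.    1.22  1.35]
[0.17, -0.14, 1.39, -0.04, 0.03, -0.01]
[0.17, -0.14, 1.39, -0.04, 0.03, -0.01]
[0.17, -0.14, 1.39, -0.04, 0.03, -0.01]
[0.17, -0.14, 1.39, -0.04, 0.03, -0.01]
s 109.3 lat -5.1 Fs -0.31
```

View pics/w11.png

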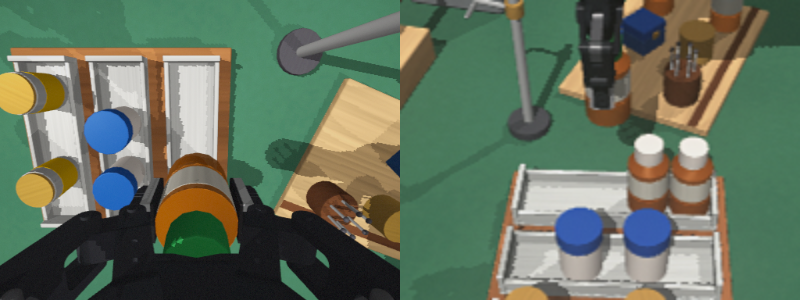

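>>> {"method": "move_arm", "body": {
  "deltas": [
    [0.3,-0.2,0.8,-0.04,0.03,0],
    [0.3,-0.2,1.0,-0.04,0.03,0],
    [0.08,-0.16,1.5,-0.04,0.03,0],
    [0,0,2,-0.04,0.03,0],
    [0,0,2,0,0,0],
    [0,0,2,0,0,0],
    [0,0,1.2,0,0,0],
    [0,0,0.8,0,0,0],
    [0,0,0.5,0,0,0],
    [0,0,0,0,0,0]
  ]
}}

```text
time_s: 17.95
eef_pos: [555.3, 106.9, 49.3]
ee_rot: [0.0, 0.996, 0.094, -0.0]
force: [-0.7, 0.5, -1.5]
grip_width: 0.491
```

```bash
python3 p.py 555.2 106.8 43 -79.2 2;  python3 - <<'E'
from h import *
c=eyes.capture("scene");b=eyes.capture("side");cv2.imwrite("pics/w12.png",np.hstack([cv2.resize(c[150:290,240:410],(400,330)),cv2.resize(b[190:270,170:310],(400,330))]))
E
```

```text
t 17.95 pos [555.3 106.9  49.3] yaw -79.24 tz [-0. -0. -1.] F [-0.7  0.5 -1.5] g 0.491 j [-0.02  0.6   1.57 -0.    0.97  1.37]
[-0.01, 0.0, 0.31, -0.0, 0.0, -0.02]
[-0.01, 0.0, 0.31, -0.0, 0.0, -0.02]
s 116.1 lat 0.6 Fs -0.56
```

View pics/w12.png

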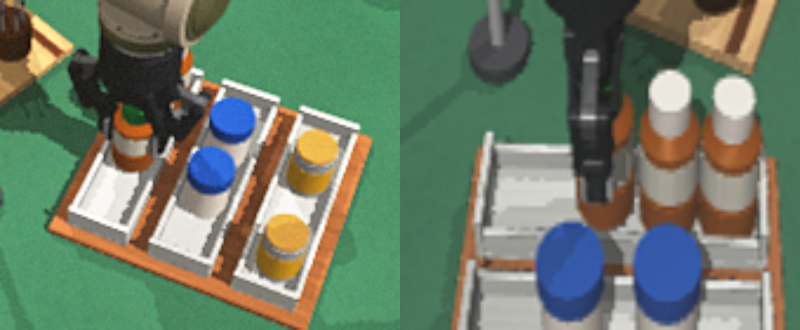

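>>> {"method": "move_arm", "body": {
  "deltas": [
    [0,0,0.1,0,0,0],
    [0,0,0.1,0,0,0],
    [0,0,0.1,0,0,0],
    [0,0,0.1,0,0,0],
    [0,0,0.1,0,0,0],
    [0,0,0.05,0,0,0],
    [0,0,0.05,0,0,0],
    [0,0,0.05,0,0,0],
    [0,0,0,0,0,0],
    [0,0,0,0,0,0]
  ]
}}

```text
time_s: 19.05
eef_pos: [555.3, 106.9, 43.0]
ee_rot: [0.0, 0.996, 0.094, 0.0]
force: [-0.7, -0.2, -1.3]
grip_width: 0.493
```

```bash
python3 p.py
```

```text
t 19.05 pos [555.3 106.9  43. ] yaw -79.24 tz [ 0. -0. -1.] F [-0.7 -0.2 -1.3] g 0.493 j [-0.02  0.61  1.58 -0.    0.95  1.37]
s 116.1 lat 0.5 Fs -0.7
```

>>> {"method": "move_arm", "body": {
  "deltas": [
    [0,0,0.05,0,0,0],
    [0,0,0.05,0,0,0],
    [0,0,0.05,0,0,0],
    [0,0,0,0,0,0],
    [0,0,0,0,0,0],
    [0,0,0,0,0,0],
    [-0.1,0,0,0,0,0],
    [-0.1,0,0,0,0,0],
    [-0.1,0,0,0,0,0],
    [0,0,0,0,0,0]
  ]
}}

```text
time_s: 20.05
eef_pos: [553.0, 106.2, 42.1]
ee_rot: [0.0, 0.996, 0.094, 0.001]
force: [1.9, 0.3, 6.2]
grip_width: 0.499
```

```bash
python3 p.py
```

```text
t 20.05 pos [553.  106.2  42.1] yaw -79.24 tz [ 0.002 -0.    -1.   ] F [1.9 0.3 6.2] g 0.499 j [-0.02  0.61  1.59 -0.    0.94  1.36]
s 113.7 lat 0.3 Fs 1.94
```

>>> {"method": "move_arm", "body": {
  "deltas": [
    [0,0,-0.03,0,0,0],
    [-0.1,0,0,0,0,0],
    [-0.1,0,0,0,0,0],
    [-0.05,0,0,0,0,0],
    [0,0,0,0,0,0],
    [0,0,0,0,0,0],
    [0,0,0,0,0,0],
    [0,0,0,0,0,0],
    [0,0,0,0,0,0],
    [0,0,0,0,0,0]
  ]
}}

```text
time_s: 21.05
eef_pos: [551.9, 105.9, 42.3]
ee_rot: [0.0, 0.996, 0.094, 0.003]
force: [10.9, 1.7, 0.1]
grip_width: 0.492
```

```bash
python3 p.py
```

```text
t 21.05 pos [551.9 105.9  42.3] yaw -79.26 tz [ 0.006  0.    -1.   ] F [10.9  1.7  0.1] g 0.492 j [-0.02  0.6   1.59  0.    0.94  1.36]
s 112.5 lat 0.2 Fs 10.99
```

>>> {"method": "move_arm", "body": {
  "deltas": [
    [0.08,0,0,0,0,0],
    [0,0,0,0,0,0],
    [0,0,0,0,0,0],
    [0,0,0,0,0,0],
    [0,0,0,0,0,0],
    [0,0,0,0,0,0],
    [0,0,0,0,0,0],
    [0,0,0,0,0,0],
    [0,0,0,0,0,0],
    [0,0,0,0,0,0]
  ]
}}

```text
time_s: 22.05
eef_pos: [552.1, 105.9, 42.2]
ee_rot: [0.0, 0.996, 0.094, 0.002]
force: [7.2, 0.9, 1.3]
grip_width: 0.488
```

```bash
python3 p.py
```

```text
t 22.05 pos [552.1 105.9  42.2] yaw -79.25 tz [ 0.004  0.    -1.   ] F [7.2 0.9 1.3] g 0.488 j [-0.02  0.61  1.59  0.    0.94  1.36]
s 112.7 lat 0.2 Fs 7.26
```

>>> {"method": "move_arm", "body": {
  "deltas": [
    [0,0,0,0,0,0],
    [0,0,0,0,0,0],
    [0,0,0,0,0,0],
    [0,0,0,0,0,0],
    [0,0,0,0,0,0],
    [0,0,-0.5,0,0,0],
    [0,0,-1.5,0,0,0],
    [0,0,-3,0,0,0],
    [0,0,-4,0,0,0],
    [0,0,-4,0,0,0]
  ],
  "grip": 6.2
}}

```text
time_s: 23.05
eef_pos: [550.3, 106.0, 173.5]
ee_rot: [-0.0, 0.996, 0.094, -0.0]
force: [-0.5, -0.6, 0.3]
grip_width: 0.725
```

```bash
python3 p.py 467.5 -244 200 -10.5 10; python3 - <<'E'
from h import *
b=eyes.capture("side");a=eyes.capture("wrist")
cv2.imwrite("pics/w13.png",np.hstack([cv2.resize(a,(400,300)),cv2.resize(b[190:260,190:310],(400,300),interpolation=cv2.INTER_CUBIC)]))
E
```

```text
t 23.05 pos [550.3 106.  173.5] yaw -79.24 tz [-0. -0. -1.] F [-0.5 -0.6  0.3] g 0.725 j [-0.02  0.44  1.47 -0.    1.23  1.36]
[-1.47, 3.28, -0.26, -0.0, 0.0, -6.87]
[-1.85, 3.08, -0.26, -0.0, 0.0, -6.87]
[-2.21, 2.84, -0.26, -0.0, 0.0, -6.87]
[-2.53, 2.56, -0.26, -0.0, 0.0, -6.87]
[-2.82, 2.24, -0.26, -0.0, 0.0, -6.87]
[-3.06, 1.88, -0.26, -0.0, 0.0, -6.87]
[-3.27, 1.5, -0.26, -0.0, 0.0, -6.87]
[-3.42, 1.1, -0.26, -0.0, 0.0, -6.87]
[-3.53, 0.68, -0.26, -0.0, 0.0, -6.87]
[-3.59, 0.25, -0.26, -0.0, 0.0, -6.87]
s 111.0 lat 0.6 Fs -0.6
```

View pics/w13.png

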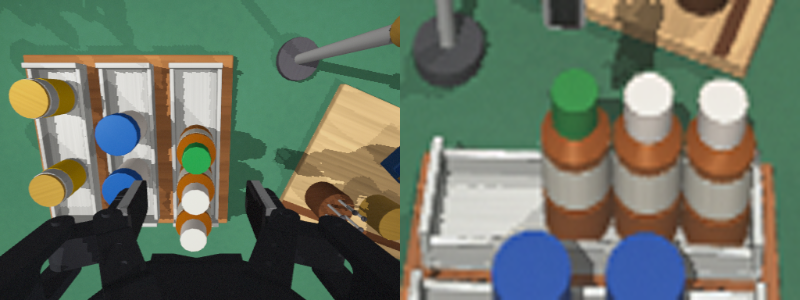

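>>> {"method": "move_arm", "body": {
  "deltas": [
    [-1.47,3.28,-0.26,0,0,-6.87],
    [-1.85,3.08,-0.26,0,0,-6.87],
    [-2.21,2.84,-0.26,0,0,-6.87],
    [-2.53,2.56,-0.26,0,0,-6.87],
    [-2.82,2.24,-0.26,0,0,-6.87],
    [-3.06,1.88,-0.26,0,0,-6.87],
    [-3.27,1.5,-0.26,0,0,-6.87],
    [-3.42,1.1,-0.26,0,0,-6.87],
    [-3.53,0.68,-0.26,0,0,-6.87],
    [-3.59,0.25,-0.26,0,0,-6.87]
  ]
}}

```text
time_s: 24.15
eef_pos: [466.9, -245.2, 197.7]
ee_rot: [-0.0, 0.768, 0.641, 0.0]
force: [0.8, -0.4, 0.7]
grip_width: 0.729
```

>>> {"method": "move_arm", "body": {
  "deltas": [
    [0,0,0,0,0,0],
    [0,0,0,0,0,0],
    [0,0,0,0,0,0],
    [0,0,0,0,0,0],
    [0,0,0,0,0,0],
    [0,0,0,0,0,0],
    [0,0,0,0,0,0],
    [0,0,0,0,0,0],
    [0,0,0,0,0,0],
    [0,0,0,0,0,0]
  ]
}}

```text
time_s: 25.15
eef_pos: [467.6, -243.9, 197.8]
ee_rot: [0.0, 0.769, 0.639, 0.0]
force: [0.2, -0.1, -0.6]
grip_width: 0.725
```

```bash
python3 p.py 467.5 -244 150 -10.5 3; python3 - <<'E'
from h import *
import pickle
P=eyes.camera_params("wrist")
a=eyes.capture("wrist");pickle.dump(P,open("pics/w14.pkl","wb"));cv2.imwrite("pics/w14raw.png",a)
cv2.imwrite("pics/w14.png",cv2.resize(a,None,fx=1.5,fy=1.5,interpolation=cv2.INTER_CUBIC))
E
```

```text
t 25.15 pos [ 467.6 -243.9  197.8] yaw -10.54 tz [ 0.  0. -1.] F [ 0.2 -0.1 -0.6] g 0.725 j [-0.7   0.35  1.54  0.    1.25 -0.52]
[-0.0, -0.0, 1.59, 0.0, -0.0, -0.01]
[-0.0, -0.0, 1.59, 0.0, -0.0, -0.01]
[-0.0, -0.0, 1.59, 0.0, -0.0, -0.01]
s -35.8 lat -327.6 Fs 0.21
```

View pics/w14.png

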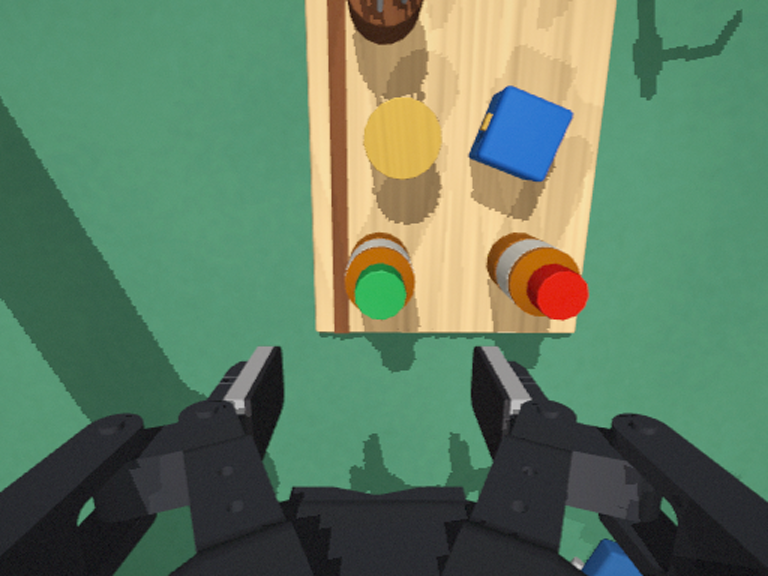

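```bash
python3 - <<'E'
from h import *
import pickle
P=pickle.load(open("pics/w14.pkl","rb"))
print(onz(P,(381/1.5-.17,292/1.5-.17),102), onz(P,(558/1.5,292/1.5),102))
E
```

```text
[ 469.24051074 -246.73274664  102.        ] [ 564.20292925 -264.52709118  102.        ]
```

>>> {"method": "move_arm", "body": {
  "deltas": [
    [-0.1,0.07,1.0,0,0,0],
    [-0.13,0.1,2.0,0,0,0],
    [0,0,2.5,0,0,0],
    [0,0,2.5,0,0,0],
    [0,0,2.5,0,0,0],
    [0,0,2.0,0,0,0],
    [0,0,1.5,0,0,0],
    [0,0,1.0,0,0,0],
    [0,0,0.7,0,0,0],
    [0,0,0.3,0,0,0]
  ]
}}

```text
time_s: 26.2
eef_pos: [468.8, -246.4, 37.3]
ee_rot: [-0.0, 0.769, 0.639, 0.0]
force: [0.5, 1.2, -0.1]
grip_width: 0.727
```

```bash
python3 p.py; python3 - <<'E'
from h import *
a=eyes.capture("wrist");cv2.imwrite("pics/w15.png",a)
E
```

```text
t 26.2 pos [ 468.8 -246.4   37.3] yaw -10.54 tz [-0.  0. -1.] F [ 0.5  1.2 -0.1] g 0.727 j [-0.71  0.56  1.69  0.    0.89 -0.52]
s -35.1 lat -330.3 Fs 0.75
```

View pics/w15.png

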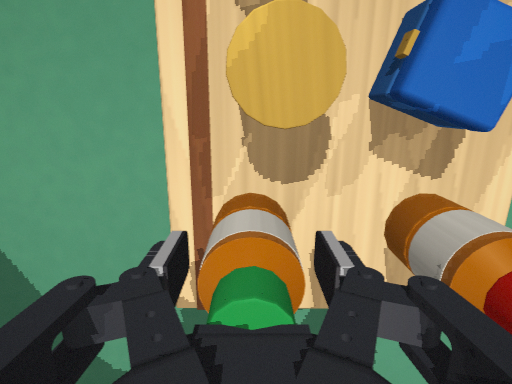

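Bottle centred between the pads (col ~250), the acid bottle well clear to the right. Close and lift.

>>> {"method": "move_arm", "body": {
  "deltas": [
    [0,0,0,0,0,0],
    [0,0,0,0,0,0],
    [0,0,0,0,0,0],
    [0,0,0,0,0,0],
    [0,0,0,0,0,0],
    [0,0,0,0,0,0],
    [0,0,0,0,0,0],
    [0,0,0,0,0,0],
    [0,0,0,0,0,0],
    [0,0,0,0,0,0]
  ],
  "grip": 3.5,
  "newtons": 30
}}

```text
time_s: 27.25
eef_pos: [469.2, -246.7, 38.4]
ee_rot: [0.001, 0.769, 0.639, 0.0]
force: [0.2, 0.6, 5.6]
grip_width: 0.493
```

>>> {"method": "move_arm", "body": {
  "deltas": [
    [0,0,-0.2,0,0,0],
    [0,0,-0.3,0,0,0],
    [0,0,-0.5,0,0,0],
    [0,0,-1,0,0,0],
    [0,0,-2,0,0,0],
    [0,0,-2,0,0,0],
    [0,0,-2,0,0,0],
    [0,0,-2,0,0,0],
    [0,0,-2,0,0,0],
    [0,0,-1,0,0,0]
  ]
}}

```text
time_s: 28.25
eef_pos: [469.3, -246.7, 170.1]
ee_rot: [0.001, 0.769, 0.639, 0.0]
force: [0.1, 0.3, -1.3]
grip_width: 0.493
```

```bash
python3 p.py 595 108 169 -79.2 15; python3 - <<'E'
from h import *
a=eyes.capture("wrist");b=eyes.capture("side");cv2.imwrite("pics/w16.png",np.hstack([cv2.resize(a,(400,300)),cv2.resize(b,(400,300))]))
E
```

```text
t 28.25 pos [ 469.3 -246.7  170.1] yaw -10.54 tz [ 0.002 -0.002 -1.   ] F [ 0.1  0.3 -1.3] g 0.493 j [-0.71  0.38  1.57  0.    1.19 -0.52]
[2.48, 0.39, 0.0, 0.01, -0.0, 4.58]
[2.5, 0.19, 0.0, 0.01, -0.0, 4.58]
[2.51, -0.01, 0.0, 0.01, -0.0, 4.58]
[2.5, -0.21, 0.0, 0.01, -0.0, 4.58]
[2.48, -0.41, 0.0, 0.01, -0.0, 4.58]
[2.44, -0.6, 0.0, 0.01, -0.0, 4.58]
[2.38, -0.8, 0.0, 0.01, -0.0, 4.58]
[2.31, -0.98, 0.0, 0.01, -0.0, 4.58]
[2.22, -1.16, 0.0, 0.01, -0.0, 4.58]
[2.12, -1.34, 0.01, 0.01, -0.0, 4.58]
[2.01, -1.5, 0.01, 0.01, -0.0, 4.58]
[1.88, -1.66, 0.01, 0.01, -0.0, 4.58]
[1.74, -1.8, 0.01, 0.01, -0.0, 4.58]
[1.6, -1.94, 0.01, 0.01, -0.0, 4.58]
[1.44, -2.06, 0.01, 0.01, -0.0, 4.58]
s -34.7 lat -330.7 Fs 0.16
```

View pics/w16.png

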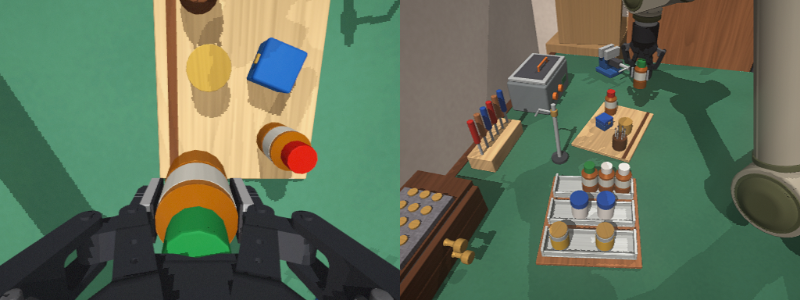

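>>> {"method": "move_arm", "body": {
  "deltas": [
    [2.48,0.39,0,0,0,4.58],
    [2.5,0.19,0,0,0,4.58],
    [2.51,0,0,0,0,4.58],
    [2.5,-0.21,0,0,0,4.58],
    [2.48,-0.41,0,0,0,4.58],
    [2.44,-0.6,0,0,0,4.58],
    [2.38,-0.8,0,0,0,4.58],
    [2.31,-0.98,0,0,0,4.58],
    [2.22,-1.16,0,0,0,4.58],
    [2.12,-1.34,0,0,0,4.58]
  ]
}}

```text
time_s: 29.35
eef_pos: [552.6, -8.9, 166.7]
ee_rot: [-0.0, 0.958, 0.288, -0.001]
force: [-0.3, -0.1, -1.2]
grip_width: 0.491
```

>>> {"method": "move_arm", "body": {
  "deltas": [
    [2.01,-1.5,0,0.02,0,4.58],
    [1.88,-1.66,0,0.02,0,4.58],
    [1.74,-1.8,0,0.02,0,4.58],
    [1.6,-1.94,0,0.02,0,4.58],
    [1.44,-2.06,0,0.02,0,4.58],
    [0,0,0,0,0,0],
    [0,0,0,0,0,0],
    [0,0,0,0,0,0],
    [0,0,0,0,0,0],
    [0,0,0,0,0,0]
  ]
}}

```text
time_s: 30.35
eef_pos: [594.7, 107.7, 167.9]
ee_rot: [-0.001, 0.996, 0.094, -0.0]
force: [0.4, -0.7, -0.4]
grip_width: 0.492
```

```bash
python3 p.py 598.5 115.1 112 -79.2 4;  python3 - <<'E'
from h import *
a=eyes.capture("wrist");b=eyes.capture("side");cv2.imwrite("pics/w17.png",np.hstack([cv2.resize(a,(400,300)),cv2.resize(b[140:290,140:340],(400,300))]))
E
```

```text
t 30.35 pos [594.7 107.7 167.9] yaw -79.27 tz [-0.     0.002 -1.   ] F [ 0.4 -0.7 -0.4] g 0.492 j [-0.02  0.54  1.33  0.    1.27  1.37]
[0.13, -0.16, 1.4, -0.02, 0.0, -0.02]
[0.13, -0.16, 1.4, -0.02, 0.0, -0.02]
[0.13, -0.16, 1.4, -0.02, 0.0, -0.02]
[0.13, -0.16, 1.4, -0.02, 0.0, -0.02]
s 154.9 lat -6.1 Fs 0.24
```

View pics/w17.png

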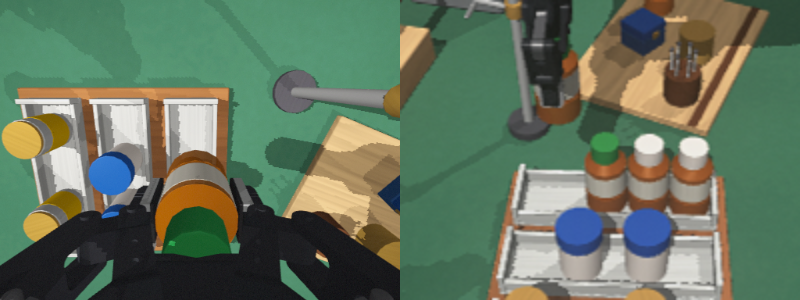

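>>> {"method": "move_arm", "body": {
  "deltas": [
    [0.25,-0.2,0.8,-0.04,0,0],
    [0.2,-0.2,1.0,-0.04,0,0],
    [0.07,-0.24,1.5,-0.02,0,0],
    [0,0,2,0,0,0],
    [0,0,2,0,0,0],
    [0,0,2,0,0,0],
    [0,0,1.2,0,0,0],
    [0,0,0.8,0,0,0],
    [0,0,0.5,0,0,0],
    [0,0,0,0,0,0]
  ]
}}

```text
time_s: 31.45
eef_pos: [598.7, 115.6, 49.7]
ee_rot: [0.0, 0.996, 0.094, -0.0]
force: [-0.7, -0.2, -1.9]
grip_width: 0.495
```

```bash
python3 p.py;  python3 - <<'E'
from h import *
c=eyes.capture("scene");b=eyes.capture("side");cv2.imwrite("pics/w18.png",np.hstack([cv2.resize(c[150:290,240:410],(400,330)),cv2.resize(b[190:270,170:310],(400,330))]))
E
```

```text
t 31.45 pos [598.7 115.6  49.7] yaw -79.24 tz [-0. -0. -1.] F [-0.7 -0.2 -1.9] g 0.495 j [-0.    0.68  1.42 -0.    1.03  1.38]
s 160.3 lat 1.0 Fs -0.73
```

View pics/w18.png

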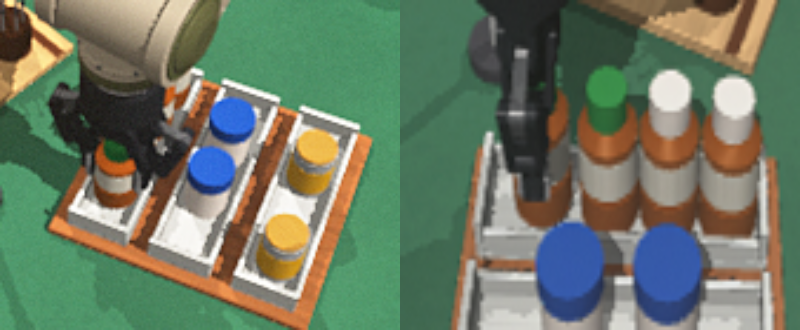

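Clear of the other bottles and inside the back stop. Lower slowly to the floor.

>>> {"method": "move_arm", "body": {
  "deltas": [
    [0,0,0.1,0,0,0],
    [0,0,0.1,0,0,0],
    [0,0,0.1,0,0,0],
    [0,0,0.1,0,0,0],
    [0,0,0.1,0,0,0],
    [0,0,0.05,0,0,0],
    [0,0,0.05,0,0,0],
    [0,0,0.05,0,0,0],
    [0,0,0.05,0,0,0],
    [0,0,0,0,0,0]
  ]
}}

```text
time_s: 32.55
eef_pos: [598.7, 115.6, 42.9]
ee_rot: [0.0, 0.996, 0.094, -0.0]
force: [0.3, -0.6, -2.4]
grip_width: 0.493
```

```bash
python3 p.py
```

```text
t 32.55 pos [598.7 115.6  42.9] yaw -79.24 tz [-0. -0. -1.] F [ 0.3 -0.6 -2.4] g 0.493 j [-0.    0.69  1.43 -0.    1.02  1.38]
s 160.3 lat 0.9 Fs 0.14
```

>>> {"method": "move_arm", "body": {
  "deltas": [
    [0,0,0.05,0,0,0],
    [0,0,0.05,0,0,0],
    [0,0,0,0,0,0],
    [0,0,0,0,0,0],
    [0,0,0,0,0,0],
    [-0.1,0,0,0,0,0],
    [-0.1,0,0,0,0,0],
    [-0.1,0,0,0,0,0],
    [0,0,0,0,0,0],
    [0,0,0,0,0,0]
  ]
}}

```text
time_s: 33.55
eef_pos: [596.3, 115.0, 42.5]
ee_rot: [0.0, 0.996, 0.094, 0.001]
force: [3.2, 0.5, 4.7]
grip_width: 0.49
```

```bash
python3 p.py
```

```text
t 33.55 pos [596.3 115.   42.5] yaw -79.24 tz [ 0.002 -0.    -1.   ] F [3.2 0.5 4.7] g 0.49 j [-0.    0.69  1.44 -0.    1.01  1.38]
s 157.9 lat 0.8 Fs 3.2
```

On the floor (Fz up). Continue sliding forward gently to contact.

>>> {"method": "move_arm", "body": {
  "deltas": [
    [0,0,-0.02,0,0,0],
    [-0.1,0,0,0,0,0],
    [-0.1,0,0,0,0,0],
    [0,0,0,0,0,0],
    [0,0,0,0,0,0],
    [0,0,0,0,0,0],
    [0,0,0,0,0,0],
    [0,0,0,0,0,0],
    [0,0,0,0,0,0],
    [0,0,0,0,0,0]
  ]
}}

```text
time_s: 34.55
eef_pos: [594.1, 114.6, 42.4]
ee_rot: [0.0, 0.996, 0.094, 0.001]
force: [2.3, 0.8, 6.5]
grip_width: 0.493
```

```bash
python3 p.py
```

```text
t 34.55 pos [594.1 114.6  42.4] yaw -79.24 tz [ 0.001 -0.    -1.   ] F [2.3 0.8 6.5] g 0.493 j [-0.    0.68  1.45 -0.    1.01  1.38]
s 155.6 lat 0.9 Fs 2.44
```

>>> {"method": "move_arm", "body": {
  "deltas": [
    [0,0,-0.02,0,0,0],
    [-0.1,0,0,0,0,0],
    [-0.1,0,0,0,0,0],
    [0,0,0,0,0,0],
    [0,0,0,0,0,0],
    [0,0,0,0,0,0],
    [0,0,0,0,0,0],
    [0,0,0,0,0,0],
    [0,0,0,0,0,0],
    [0,0,0,0,0,0]
  ]
}}

```text
time_s: 35.55
eef_pos: [593.1, 114.4, 42.7]
ee_rot: [0.0, 0.996, 0.094, 0.002]
force: [7.9, 1.5, 1.3]
grip_width: 0.489
```

```bash
python3 p.py
```

```text
t 35.55 pos [593.1 114.4  42.7] yaw -79.25 tz [ 0.004  0.    -1.   ] F [7.9 1.5 1.3] g 0.489 j [-0.    0.68  1.45  0.    1.01  1.38]
s 154.6 lat 0.8 Fs 7.99
```

>>> {"method": "move_arm", "body": {
  "deltas": [
    [-0.04,0,0,0,0,0],
    [0,0,0,0,0,0],
    [0,0,0,0,0,0],
    [0,0,0,0,0,0],
    [0.08,0,0,0,0,0],
    [0,0,0,0,0,0],
    [0,0,0,0,0,0],
    [0,0,0,0,0,0],
    [0,0,0,0,0,0],
    [0,0,0,0,0,0]
  ]
}}

```text
time_s: 36.55
eef_pos: [593.2, 114.4, 42.6]
ee_rot: [0.0, 0.996, 0.094, 0.001]
force: [6.5, 1.9, 1.2]
grip_width: 0.491
```

>>> {"method": "move_arm", "body": {
  "deltas": [
    [0,0,0,0,0,0],
    [0,0,0,0,0,0],
    [0,0,0,0,0,0],
    [0,0,0,0,0,0],
    [0,0,0,0,0,0],
    [0,0,-0.5,0,0,0],
    [0,0,-1.5,0,0,0],
    [0,0,-3,0,0,0],
    [0,0,-4,0,0,0],
    [0,0,-4,0,0,0]
  ],
  "grip": 6.2
}}

```text
time_s: 37.55
eef_pos: [592.0, 114.3, 175.0]
ee_rot: [0.0, 0.996, 0.094, 0.0]
force: [0.4, -0.0, 0.6]
grip_width: 0.732
```

```bash
python3 p.py; python3 - <<'E'
from h import *
import pickle
P=eyes.camera_params("wrist")
a=eyes.capture("wrist");b=eyes.capture("side");c=eyes.capture("scene")
pickle.dump(P,open("pics/w20.pkl","wb"));cv2.imwrite("pics/w20raw.png",a)
cv2.imwrite("pics/w20.png",np.hstack([cv2.resize(c[90:290,140:410],(400,300)),cv2.resize(b[180:260,180:310],(400,300),interpolation=cv2.INTER_CUBIC)]))
cv2.imwrite("pics/w20w.png",cv2.resize(a,None,fx=1.5,fy=1.5))
E
```

```text
t 37.55 pos [592.  114.3 175. ] yaw -79.24 tz [ 0.001 -0.    -1.   ] F [ 0.4 -0.   0.6] g 0.732 j [-0.    0.53  1.33 -0.    1.28  1.38]
s 153.5 lat 1.0 Fs 0.39
```

View pics/w20.png

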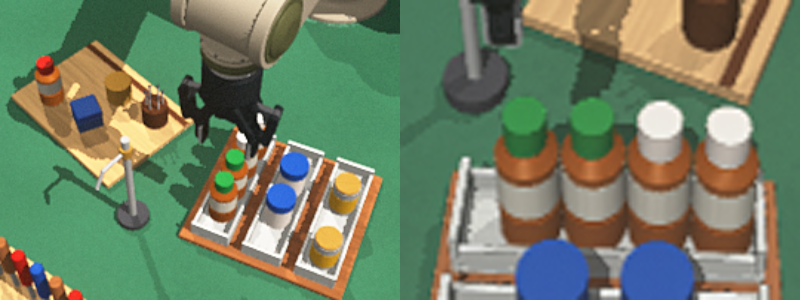

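View pics/w20w.png

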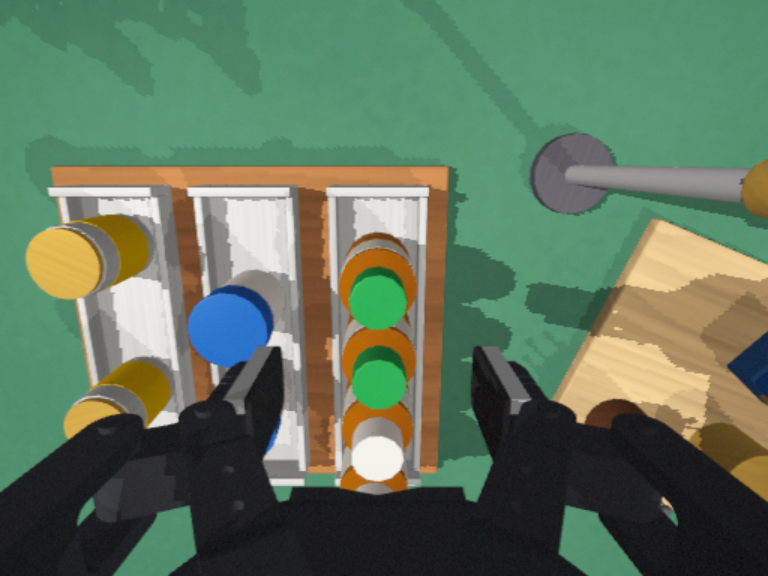

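```bash
python3 - <<'E'
from h import *
import pickle
b=eyes.capture("side");S=eyes.camera_params("side");P=pickle.load(open("pics/w20.pkl","rb"))
q=lambda P,uv,z:(lambda d:(round(d@np.array([.9823,.1874]),1),round(d@np.array([-.1874,.9823]),1)))(onz(P,uv,z)[:2]-np.array([441.4,84.6]))
for uv in ((378,299),(379,379),(377,459)): print("wrist",q(P,(uv[0]/1.5-.17,uv[1]/1.5-.17),106))
for uv in ((525,117),(592,116),(661,119),(729,124)): print("side",q(S,((uv[0]-400+.5)*130/400-.5+180,(uv[1]+.5)*80/300-.5+180),106))
# projected front stop inner face line and heel of a bottle at s=22
a=cv2.imread("pics/side0.png").astype(int);d=np.abs(a-b).max(2)
cv2.imwrite("pics/d.png",cv2.resize(np.clip(d*3,0,255).astype(np.uint8),(700,525)))
cv2.imwrite("pics/f.png",cv2.resize(b[195:265,180:320],(800,400),interpolation=cv2.INTER_CUBIC))
E
```

```text
wrist (np.float64(155.6), np.float64(-0.1))
wrist (np.float64(113.0), np.float64(-0.6))
wrist (np.float64(65.8), np.float64(0.4))
side (np.float64(151.5), np.float64(3.8))
side (np.float64(108.5), np.float64(1.5))
side (np.float64(64.1), np.float64(2.1))
side (np.float64(20.6), np.float64(4.2))
```

View pics/f.png

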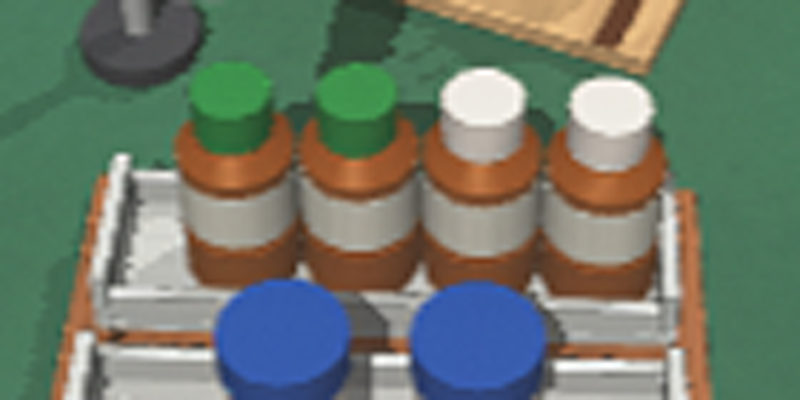

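View pics/d.png

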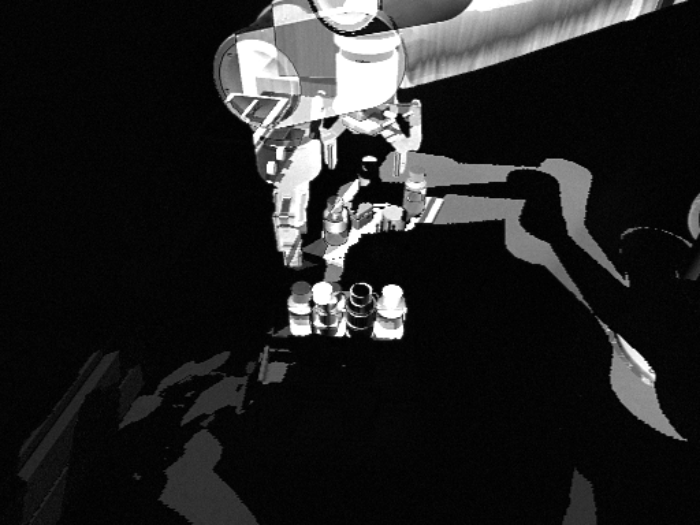

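```bash
python3 -c "
from rig import order
print(order.finish_job())"
```

```text
the job is handed in; nothing more can be done
None
```

The job is handed in: all four bottles stand upright in the lane, closed up to the front stop, with both white caps in front and both green caps behind.

- **Old bottles:** I gripped the rear white-capped bottle and slid it forward on the lane floor, pushing the other ahead of it. At the stop the force was about 7 N.
- **New bottles:** I then lifted each green-capped bottle off the board and lowered it slowly onto the lane floor. Each was slid forward to touch the one in front at about 8–11 N, then released. The job took about 38 s.
- **Gap check:** In the last side picture the bottle centres are about 21, 64, 109 and 152 mm behind the stop, so they are 43–44 mm apart, which is one bottle diameter.
- **Bystanders:** A before/after comparison of the side pictures shows the tins, pots and soldering stand unmoved. The board items looked in place too, but shadows had shifted over them, so that check is weaker there.
- **Disagreement:** The wrist and side cameras differ by about 2–4 mm in absolute position. The wrist camera gave about 47 mm between the second and third bottles where the side camera gave 44. I relied on the contact forces and the side picture, which shows no visible gaps.

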